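# Free the locked dental cast stage and slide it home

## Task

Loosen the big knurled locking ring of the cast stage with your fingertips: roll it anticlockwise (seen from above) until the dark line on it meets the pointer, then on by two more full turns, stopping with the line at the pointer again. Then push the plaster cast on its carrier along the channel, right up against the end stop. Do not lift or tip the cast, and leave the other things where they stand.

Things in the scene. Friction and masses are not known exactly. Their poses are not given: they have to be found in the camera images.
- stage: Fixed aluminium base plate, x -127 to 108, y -145 to 125 mm about its origin, 12 mm thick; origin on the table surface, z up. On its -x side (towards the robot) stands the locking ring; on its +x side a channel for the cast runs along y between two low steel rails (tops 18 mm above the table), centre line at x = 45 mm.
- ring_centre (a point): Fixed point on the ring's upright axis, 32 mm above the table. The ring is a steel disc, 96 mm over the knurl (24 upright ridges 2 mm proud), 26 mm thick, its top 45 mm above the table at joint value 0; it climbs 4 mm a turn on its threaded post (18 mm thick, top 62 mm above the table). About 1.5 N along the rim turns it; it stays where it is left.
- ring (a joint): Turn of the locking ring in rad, counted over full turns, growing anticlockwise seen from above (loosening). At 0 the dark line points at the pointer; it starts 0.5 to 1.4 rad short of that (negative). Two full turns past the pointer is 12.57.
- mark (a point): Outer end of the dark radial line on the ring's top face, 44 mm from the axis; it turns and climbs with the ring.
- pointer (a point): Tip of the fixed dark steel pointer, a small block (16 mm wide, top 22 mm above the table) beside the ring on the stage's +y side, 52 mm from the ring's axis.
- carrier (a point): Centre of the loose dark steel carrier plate, 68 x 68 mm, 8 mm thick, point half-way up (16 mm above the table); axes as the stage's. On it is fixed a D-shaped plaster cast, 60 mm wide (x), 66 mm long, block 20 to 38 mm above the table, teeth up to 54 mm. Plate and cast together weigh about 0.35 kg.
- push_face (a point): Middle of the cast's flat rear face (on the carrier's -y edge, 34 mm from its centre), 29 mm above the table. Pushing here towards the stage's +y slides the cast along the channel.
- tongue (a point): Outer end of the carrier's tongue, a bar 12 mm wide that sticks out to the -x side, top 25 mm above the table. The ring's edge bars its way while the ring is low; loosened by two turns it passes under the ring.
- home (a point): Where the carrier point is when the plate is fully against the end stop, a steel bar across the channel (87 x 12 mm, top 28 mm above the table); fixed to the stage, 34 mm short of the bar's face.
- bur_block: Loose grey plastic block with small steel pins, 38 x 26 x 18 mm, 34 mm high with the pins, on the stage's near right corner; origin under its centre. Bystander.
- spare_cast: Loose plaster dental cast without a plate, 60 x 66 mm, 34 mm high, standing on the table left of the stage; origin under its centre. Bystander.
- jar: Loose closed white jar, 44 mm across, 45 mm high, right of the stage; origin under its centre. Bystander.
- bowl: Loose green mixing bowl, 110 mm across, 55 mm high; origin under its centre. Bystander.
- canister: Loose steel canister, 72 mm across, 85 mm high; origin under its centre. Bystander.
- brush: Loose brush, 170 mm long, lying on the table beyond the stage. Bystander.
- cup: Loose white cup, 68 mm across, 75 mm high. Bystander.
- drops: Loose white drop bottle, 36 mm across, 70 mm high. Bystander.

How it is judged:
By the outcome, as a careful person would: the job done as asked, in the order asked, and still so for the second after the job is handed in, with the robot touching nothing.
It also fails if it takes over 67 s, if anything falls off the work surface, if the arm or the gripper's body presses on something with over 40 N, if the wrist force passes 120 N, or if a joint passes its speed limit or range.

## Robot

A 6-joint arm with a two-finger parallel gripper is mounted at the origin on the work surface. World frame = base frame: x ahead of the robot, y to its left, z up, the work surface at z = 0. Lengths are in m, angles in rad, forces in N, time in s.
With the tool pointing down it reaches from about 0.225 to 0.875 m from the base axis. Payload 3.4 kg.
Tool frame: the origin (TCP) lies at the very end of the fingers, on their centre line; the grasp point (between the pads) lies 19 mm behind it; z points along the fingers, y is the direction in which the jaws open and shut (so a half turn about z gives the same grasp; the last joint's range is limited). The gripper opens to 85 mm and grips with 20 to 120 N. Pads are 22 mm wide; open, the fingers measure 114 mm over their backs; the gripper's body (76 mm by 85 mm) begins 54 mm behind the grasp point. The pads swing forward as they close: fully open they stand 13 mm farther back than shut.
Start: joints at [-1.361, 0.276, 1.505, -0, 1.361, -0.121], TCP at [0.187, -0.544, 0.231] pointing down, gripper open.
Joint ranges: [-2.89, 2.89], [-0.75, 2.08], [0.22, 2.7], [-1.18, 4.32], [0.11, 2.71], [-2.7, 2.7]. Speed limits (rad/s): [2.57, 2.57, 3.14, 3.14, 3.14, 3.14].

## Interface

Orientations are given as a unit quaternion [w, x, y, z].
In Python, from rig import manip, viewer, job gives the robot as it stands.
- The arm moves only by the shell command python3 -m crank 'ROWS' [OPENING] [FORCE]. ROWS is JSON, a list of rows, each a list of 6 numbers: the shift along the tool's x, y, z in m, then the turn, a rotation vector about the tool's x, y, z in degrees. In form: [[dx, dy, dz, rx, ry, rz], ...]. A call has 1 to 20 rows; each row is the pose to reach, as a shift and turn from the pose measured when the call began, along the tool's axes at that moment; what a row does not reach only later rows make up. A row lasts 1/8 s, in which the tool goes at most 62.5 mm and 10.7 degrees, less where a joint would pass 70% of its speed; a pose out of reach is approached as far as the arm can. A call with a gripper value outside its range is refused whole. OPENING is the opening, from 0 (shut) to 1 (fully open), set as the call begins (- or left out, the last holds). The fingers move at their own pace and stop on an object; FORCE is the grip in N (left out, the last holds). Time passes only in rows, so rows that repeat a pose let the fingers close. It gives the time, the measured TCP pose, the force and the opening at its end, in the units of the state.
- manip.get_state(): the state, without advancing time (a new reading comes with each control period).
- viewer.get_image(name): name is "scene" or "side" or "wrist"; returns a dict with "frame" (480x640x3 uint8, blue, green, red), "range_z" (480x640 float32, m along the optical axis (not along the pixel's ray), 0 where there is no reading), "intrinsics" (3x3 intrinsics, pixels), "world_from_camera" (4x4, takes a point from camera to world coordinates); the wrist camera has in their place "mount" (4x4, takes a point from camera to tool coordinates, whose origin is the TCP and whose axes are the flange's). Camera axes: x right, y up, looking along -z (the intrinsics and any distortion apply to the point x, -y, -z); pixel columns grow to the right and rows downward; lengths in m; the calibration is good to about 2 mm. A picture is of the moment at which its call begins: read the wrist's pose just before it.
- job.sign_off(): hands the job in, once; it reports no verdict.
The state is a dict: "clock": time; "qpos": joint angles; "qd": joint speeds; "effort": joint torques, N m; "position": TCP position; "ee_rot": TCP orientation; "contact_force": force on the tool from outside, world axes, zero at the start; "moment": the same for the moment, N m; "width": finger opening in m.
Only numpy, scipy, OpenCV 4.12 (cv2) and the standard library are available. Lean on these libraries where they do the work, as an engineer would, in place of code of your own. Each camera call takes 0.05 s, during which the arm holds its last target. There are 200 camera calls.

## Working session

There is one attempt and no reset: what is moved stays moved. The work goes in short steps, Python scripts to look and compute and a shell command to move; the robot and the scene stay as the last step left them, time stands still between calls to the robot, and variables do not carry over. Pictures are saved under pics/ and viewed, about 8 in all and at most 12, crops included, and the job is handed in when it is done.

```bash
mkdir -p pics; ls
cat > h.py <<'E'
import numpy as np, cv2, json
from rig import manip, viewer, job
from scipy.spatial.transform import Rotation as R
def snap(n,f):
    s=manip.get_state(); d=viewer.get_image(n)
    T=d.get("world_from_camera")
    if T is None:
        q=s["ee_rot"]; W=np.eye(4); W[:3,:3]=R.from_quat([q[1],q[2],q[3],q[0]]).as_matrix(); W[:3,3]=s["position"]; T=W@np.array(d["mount"])
    d["T"]=np.array(T); cv2.imwrite("pics/"+f+".png",d["frame"])
    np.savez("pics/"+f+".npz",T=d["T"],K=d["intrinsics"],z=d["range_z"],f=d["frame"]); return d
def pt(f,u,v,z=None):
    d=np.load("pics/"+f+".npz"); K=d["K"];T=d["T"]
    r=np.array([(u-K[0,2])/K[0,0],-(v-K[1,2])/K[1,1],-1.])
    if z is None: p=r*d["z"][int(v),int(u)]; return T[:3,:3]@p+T[:3,3]
    w=T[:3,:3]@r; return T[:3,3]+w*(z-T[2,3])/w[2]
E
python3 - <<'E'
from h import *
s=manip.get_state(); print(s)
for n in("scene","side","wrist"):
    d=snap(n,n+"0"); print(n,d["T"].round(3).tolist(),np.array(d["intrinsics"]).tolist(),[k for k in d])
E
```

```text
pics
{'clock': 0.0, 'qpos': array([-1.36098978e+00,  2.76596862e-01,  1.50615342e+00,  2.26008074e-06,
        1.36069063e+00, -1.21005416e-01]), 'qd': array([ 4.42672750e-05,  5.81369158e-05,  1.61658666e-03, -9.18095890e-04,
        5.90184853e-04, -8.04815625e-04]), 'effort': array([-1.72014797e-04, -4.16775906e+01, -2.45806199e+01,  6.28902762e-05,
        1.11919572e-02, -1.21005687e-05]), 'position': array([ 0.18664677, -0.54329789,  0.23043056]), 'ee_rot': array([-9.23271414e-04,  9.86351209e-01,  1.64652479e-01, -3.99146691e-05]), 'contact_force': array([ 0.19388493,  0.14953559, -0.0562901 ]), 'moment': array([ 0.0193635 ,  0.0143111 , -0.03005551]), 'width': 0.0852620517836505}
scene [[0.253, -0.698, 0.67, 1.439], [0.968, 0.19, -0.167, -0.181], [-0.01, 0.69, 0.724, 0.959], [0.0, 0.0, 0.0, 1.0]] [[487.15167098669247, 0.0, 319.3651955410222], [0.0, 487.15167098669247, 237.99827234582975], [0.0, 0.0, 1.0]] ['frame', 'range_z', 'intrinsics', 'world_from_camera', 'T']
side [[-0.994, 0.074, -0.078, 0.54], [-0.107, -0.7, 0.706, 0.713], [-0.002, 0.71, 0.704, 0.755], [0.0, 0.0, 0.0, 1.0]] [[447.2026340869477, 0.0, 321.5901195395345], [0.0, 447.2026340869477, 242.32833902577005], [0.0, 0.0, 1.0]] ['frame', 'range_z', 'intrinsics', 'world_from_camera', 'T']
wrist [[0.325, 0.909, 0.261, 0.252], [-0.946, 0.313, 0.087, -0.521], [-0.002, -0.276, 0.961, 0.374], [0.0, 0.0, 0.0, 1.0]] [[356.7773909223614, 0.0, 315.2272507937761], [0.0, 356.7773909223614, 244.297166034994], [0.0, 0.0, 1.0]] ['frame', 'range_z', 'intrinsics', 'mount', 'T']
```

View pics/scene0.png

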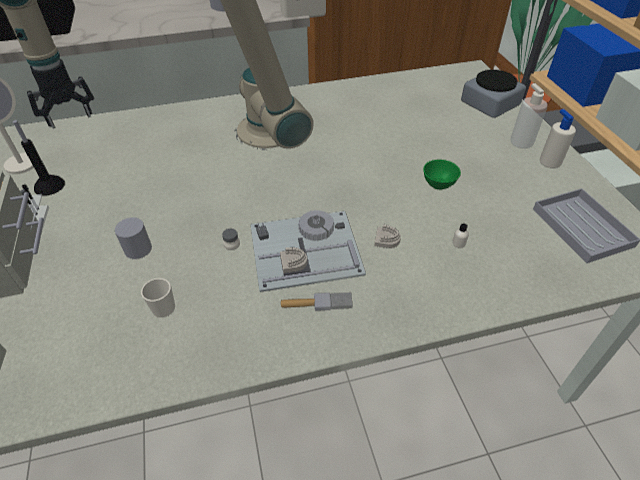

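View pics/side0.png

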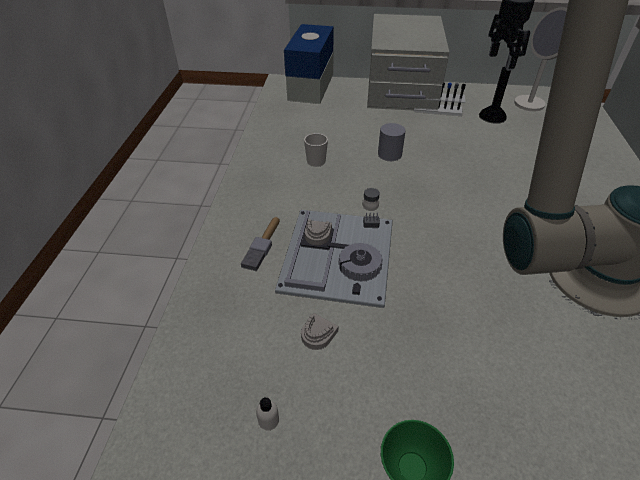

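The scene view shows the stage at about (307,250): the ring is near (317,222), the carrier near (293,262), the bur block at (262,231), the pointer at (340,226), the jar at (231,238) and the spare cast at (388,236). In the side view the ring is at (361,260) and the dark line points to its left.

Run:
```python
from h import *
for f,l in(("scene0",[(317,222),(293,262),(252,221),(345,211),(363,275),(262,289),(262,231),(340,226)]),("side0",[(361,256),(318,232),(302,213),(393,214),(387,304),(278,292),(356,288)])):
    for u,v in l: print(f,u,v,pt(f,u,v).round(3))
s=manip.get_state();q=s["ee_rot"];print(R.from_quat([q[1],q[2],q[3],q[0]]).as_matrix().round(3))
d=np.load("pics/wrist0.npz");W=np.eye(4);W[:3,:3]=R.from_quat([q[1],q[2],q[3],q[0]]).as_matrix();W[:3,3]=s["position"];print((np.linalg.inv(W)@d["T"]).round(4))
```

```text
scene0 317 222 [0.539 0.037 0.051]
scene0 293 262 [ 0.66  -0.055  0.051]
scene0 252 221 [ 0.439 -0.126  0.002]
scene0 345 211 [0.478 0.135 0.012]
scene0 363 275 [0.706 0.114 0.001]
scene0 262 289 [ 0.691 -0.141  0.011]
scene0 262 231 [ 0.516 -0.109  0.033]
scene0 340 226 [0.54  0.101 0.02 ]
side0 361 256 [0.528 0.049 0.06 ]
side0 318 232 [ 0.629 -0.022  0.054]
side0 302 213 [ 0.682 -0.128  0.015]
side0 393 214 [ 0.452 -0.167 -0.001]
side0 387 304 [ 0.466  0.125 -0.001]
side0 278 292 [0.699 0.122 0.006]
side0 356 288 [0.534 0.108 0.024]
[[ 0.946  0.325 -0.   ]
 [ 0.325 -0.946  0.001]
 [ 0.    -0.001 -1.   ]]
[[-0.000e+00  9.612e-01  2.758e-01  6.920e-02]
 [ 1.000e+00 -3.000e-04  1.100e-03  3.000e-04]
 [ 1.100e-03  2.758e-01 -9.612e-01 -1.431e-01]
 [ 0.000e+00  0.000e+00  0.000e+00  1.000e+00]]
```

```bash
python3 -m crank '[[0.501,-0.403,-0.07,0,0,0],[0.501,-0.403,-0.07,0,0,0],[0.501,-0.403,-0.07,0,0,0],[0.501,-0.403,-0.07,0,0,0],[0.501,-0.403,-0.07,0,0,0],[0.501,-0.403,-0.07,0,0,0],[0.501,-0.403,-0.07,0,0,0],[0.501,-0.403,-0.07,0,0,0],[0.501,-0.403,-0.07,0,0,0],[0.501,-0.403,-0.07,0,0,0],[0.501,-0.403,-0.07,0,0,0],[0.501,-0.403,-0.07,0,0,0],[0.501,-0.403,-0.07,0,0,0],[0.501,-0.403,-0.07,0,0,0]]' 0 60
python3 - <<'E'
from h import *
d=snap("wrist","w1")
cv2.imwrite("pics/w1b.png",cv2.resize(d["frame"],(800,600),interpolation=cv2.INTER_CUBIC))
E
```

```text
clock: 1.9
position: [0.529, -0.0007, 0.3012]
ee_rot: [-0.001, 0.986, 0.164, -0.0]
contact_force: [-0.3, -0.7, -0.6]
width: -0.0001
```

View pics/w1b.png

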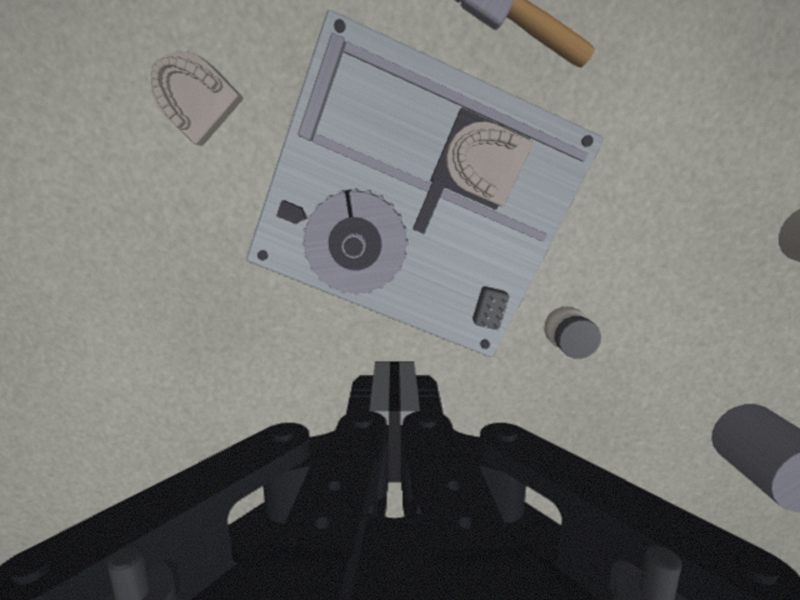

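The wrist view (800 px wide) shows plate corners at (330,11), (602,137), (493,356) and (248,260). The ring post is at (354,245), the mark's end at (348,190), the pointer tip at (306,213), the tongue end at (418,231) and the cast's rear edge from (531,138) to (499,206).

Run:
```python
from h import *
P=lambda u,v,z=None: pt("w1",u/1.25,v/1.25,z)
im=np.array([P(*c,.012)[:2] for c in[(330,11),(602,137),(493,356),(248,260)]])
S=np.array([(.108,.125),(.108,-.145),(-.127,-.145),(-.127,.125)])
a=S-S.mean(0);b=im-im.mean(0)
th=np.arctan2((a[:,0]*b[:,1]-a[:,1]*b[:,0]).sum(),(a*b).sum());c,s=np.cos(th),np.sin(th);Rm=np.array([[c,-s],[s,c]])
t=im.mean(0)-Rm@S.mean(0);print("stage",t,np.degrees(th),"res mm",((S@Rm.T+t-im)*1e3).round(1).tolist(), "sides",np.linalg.norm(np.diff(im,axis=0),axis=1))
for n,u,v,z in[("post",354,245,.062),("mark",348,190,.0445),("ptr",306,213,.022),("tongue",418,231,.025),("rearA",531,138,.038),("rearB",499,206,.038),("stopA",343,40,.028),("stopB",313,138,.028),("bur",491,306,.034),("plateTL",462,108,.02),("jar",576,335,.045)]:
    p=P(u,v,z);print(n,p.round(4),"stage",(Rm.T@(p[:2]-t)*1e3).round(1),"depthz",P(u,v)[2].round(4))
# ring circle from depth: points with height .04-.05 near post
d=np.load("pics/w1.npz");v,u=np.mgrid[0:480,0:640];z=d["z"];K=d["K"];T=d["T"]
C=np.stack([(u-K[0,2])/K[0,0]*z,-(v-K[1,2])/K[1,1]*z,-z],-1);W=C@T[:3,:3].T+T[:3,3]
c0=P(354,245,.062)[:2];r=np.linalg.norm(W[...,:2]-c0,axis=-1)
m=(r<.07)&(W[...,2]>.037)&(W[...,2]<.052)&(z>0);pp=W[m]
(cx,cy),rad=cv2.minEnclosingCircle((pp[:,:2]*1000).astype(np.float32));print("ring disc",cx,cy,rad,pp[:,2].mean(),"stage",Rm.T@(np.array([cx,cy])/1e3-t))
# finger geometry in tool frame
W0=np.eye(4);st=manip.get_state();q=st["ee_rot"];M=R.from_quat([q[1],q[2],q[3],q[0]]).as_matrix()
tp=(W-st["position"])@M
for a0,b0 in[(-.003,.003),(-.006,-.003),(-.01,-.006),(-.015,-.01),(-.02,-.015),(-.03,-.02),(-.04,-.03),(-.055,-.04)]:
    m=(tp[...,2]>a0)&(tp[...,2]<b0)&(z>0)&(abs(tp[...,1])<.08);q2=tp[m];
    if len(q2):print("z",a0,b0,"x",q2[:,0].min().round(4),q2[:,0].max().round(4),"y",q2[:,1].min().round(4),q2[:,1].max().round(4),len(q2))
```

```text
stage [0.59163542 0.0020941 ] -3.4386521115228814 res mm [[1.9, 3.1], [2.0, -3.6], [-2.1, -1.6], [-1.9, 2.1]] sides [0.26324131 0.23080302 0.26627401]
post [0.5303 0.0364 0.062 ] stage [-63.2  30.6] depthz 0.0629
mark [0.5714 0.0564 0.0445] stage [-23.5  53. ] depthz 0.0458
ptr [0.5376 0.0892 0.022 ] stage [-59.2  83.7] depthz 0.0142
tongue [ 0.5559 -0.0147  0.025 ] stage [-34.6 -18.9] depthz 0.0263
rearA [ 0.6628 -0.0784  0.038 ] stage [ 75.8 -76.1] depthz 0.0141
rearB [ 0.6013 -0.0744  0.038 ] stage [ 14.2 -75.8] depthz 0.0372
stopA [0.6842 0.0975 0.028 ] stage [ 86.7 100.8] depthz 0.0284
stopB [0.6027 0.1    0.028 ] stage [ 5.1 98.4] depthz 0.0188
bur [ 0.5123 -0.1041  0.034 ] stage [ -72.9 -110.8] depthz 0.0315
plateTL [ 0.6689 -0.0155  0.02  ] stage [ 78.2 -13. ] depthz 0.0207
jar [ 0.514  -0.1879  0.045 ] stage [ -66.1 -194.3] depthz 0.0453
ring disc 528.8646240234375 36.635719299316406 47.8719596862793 0.04554778558825249 stage [-0.06472958  0.03071446]
z -0.006 -0.003 x 0.0054 0.0104 y -0.0062 0.0093 47
z -0.01 -0.006 x 0.0055 0.0108 y -0.0121 0.0127 219
z -0.015 -0.01 x 0.0053 0.0109 y -0.0132 0.014 349
z -0.02 -0.015 x 0.0052 0.0107 y -0.0133 0.0139 383
z -0.03 -0.02 x 0.0052 0.0108 y -0.0134 0.0139 924
z -0.04 -0.03 x -0.0122 0.0111 y -0.0133 0.0161 1167
z -0.055 -0.04 x -0.0132 0.0136 y -0.0365 0.0375 5468
```

```bash
cat >> h.py <<'E'
C=np.array([.529,.0365])
H=np.array([(sx*x,sy*y) for x,y in((.011,.007),(.0055,.0137)) for sx in(1,-1) for sy in(1,-1)])
def M(s): q=s["ee_rot"]; return R.from_quat([q[1],q[2],q[3],q[0]]).as_matrix()
def rel(s,p): return M(s).T@(np.array(p)-s["position"])
def ring_pos(s,deg,press,z,c=C):
    n=np.array([np.cos(np.radians(deg)),np.sin(np.radians(deg))])
    h=max(-(H@M(s)[:2,:2].T)@n)
    return np.append(c+n*(.048+h-press),z)
def plan(degs,press,z,c=C):
    s=manip.get_state()
    print("["+",".join("[%.4f,%.4f,%.4f,0,0,0]"%tuple(rel(s,ring_pos(s,d,press,z,c))) for d in degs)+"]")
E
python3 - <<'E'
from h import *
plan([180],-.012,.1);plan([180],-.012,.03)
E
```

```text
[[-0.0568,-0.0585,0.2014,0,0,0]]
[[-0.0568,-0.0584,0.2714,0,0,0]]
```

```bash
python3 -m crank '[[-0.057,-0.058,0.05,0,0,0],[-0.057,-0.058,0.1,0,0,0],[-0.057,-0.058,0.15,0,0,0],[-0.057,-0.058,0.2,0,0,0],[-0.057,-0.058,0.24,0,0,0],[-0.057,-0.058,0.271,0,0,0],[-0.057,-0.058,0.271,0,0,0],[-0.057,-0.058,0.271,0,0,0]]'
python3 - <<'E'
from h import *
plan([180]*4,-.003,.03);plan([180],0.000,.03);plan([180],0.002,.03)
E
```

```text
clock: 2.95
position: [0.4572, 0.0356, 0.0314]
ee_rot: [-0.0, 0.987, 0.163, 0.001]
contact_force: [0.4, -0.4, 1.0]
width: 0.0
[[0.0080,0.0018,0.0014,0,0,0],[0.0080,0.0018,0.0014,0,0,0],[0.0080,0.0018,0.0014,0,0,0],[0.0080,0.0018,0.0014,0,0,0]]
[[0.0108,0.0027,0.0014,0,0,0]]
[[0.0127,0.0034,0.0014,0,0,0]]
```

Creep in to find contact and check the stiffness.

```bash
python3 -m crank '[[0.004,0.001,0.001,0,0,0],[0.008,0.002,0.001,0,0,0],[0.008,0.002,0.001,0,0,0]]'; python3 -m crank '[[0.002,0.001,0,0,0,0],[0.002,0.001,0,0,0,0]]'; python3 -m crank '[[0.002,0.001,0,0,0,0],[0.002,0.001,0,0,0,0]]'
```

```text
clock: 3.32
position: [0.4665, 0.0363, 0.0311]
ee_rot: [-0.0, 0.987, 0.163, 0.002]
contact_force: [-0.4, -0.5, -0.3]
width: -0.0003
clock: 3.58
position: [0.469, 0.036, 0.0312]
ee_rot: [-0.0, 0.987, 0.164, 0.002]
contact_force: [0.1, -0.2, -0.5]
width: 0.0002
clock: 3.82
position: [0.4698, 0.0358, 0.0309]
ee_rot: [-0.0, 0.987, 0.164, 0.0]
contact_force: [-3.9, 0.4, 2.7]
width: 0.0005
```

Run:
```python
from h import *
plan(range(180,281,8),.0045,.031)
```

```text
[[0.0031,0.0003,-0.0001,0,0,0],[0.0016,0.0080,-0.0001,0,0,0],[0.0015,0.0157,-0.0001,0,0,0],[0.0014,0.0234,-0.0001,0,0,0],[0.0019,0.0311,-0.0001,0,0,0],[0.0038,0.0387,-0.0001,0,0,0],[0.0069,0.0460,-0.0001,0,0,0],[0.0112,0.0525,-0.0001,0,0,0],[0.0160,0.0589,-0.0001,0,0,0],[0.0216,0.0646,-0.0001,0,0,0],[0.0282,0.0694,-0.0001,0,0,0],[0.0355,0.0729,-0.0001,0,0,0],[0.0434,0.0750,-0.0001,0,0,0]]
```

```bash
python3 -m crank '[[0.003,0,0,0,0,0],[0.0016,0.008,0,0,0,0],[0.0015,0.0157,0,0,0,0],[0.0014,0.0234,0,0,0,0],[0.0019,0.0311,0,0,0,0],[0.0038,0.0387,0,0,0,0],[0.0069,0.046,0,0,0,0],[0.0112,0.0525,0,0,0,0],[0.016,0.0589,0,0,0,0],[0.0216,0.0646,0,0,0,0],[0.0282,0.0694,0,0,0,0],[0.0355,0.0729,0,0,0,0],[0.0434,0.075,0,0,0,0]]'
python3 - <<'E'
from h import *
d=snap("wrist","w2")
cv2.imwrite("pics/w2b.png",cv2.resize(d["frame"],(800,600),interpolation=cv2.INTER_CUBIC))
plan([280],0,.031);plan([280],.0045,.031)
E
```

```text
clock: 5.45
position: [0.5372, -0.0226, 0.0312]
ee_rot: [0.001, 0.986, 0.164, 0.002]
contact_force: [-0.7, -4.9, -0.4]
width: 0.0002
[[-0.0001,0.0026,0.0004,0,0,0]]
[[0.0006,-0.0018,0.0004,0,0,0]]
```

View pics/w2b.png

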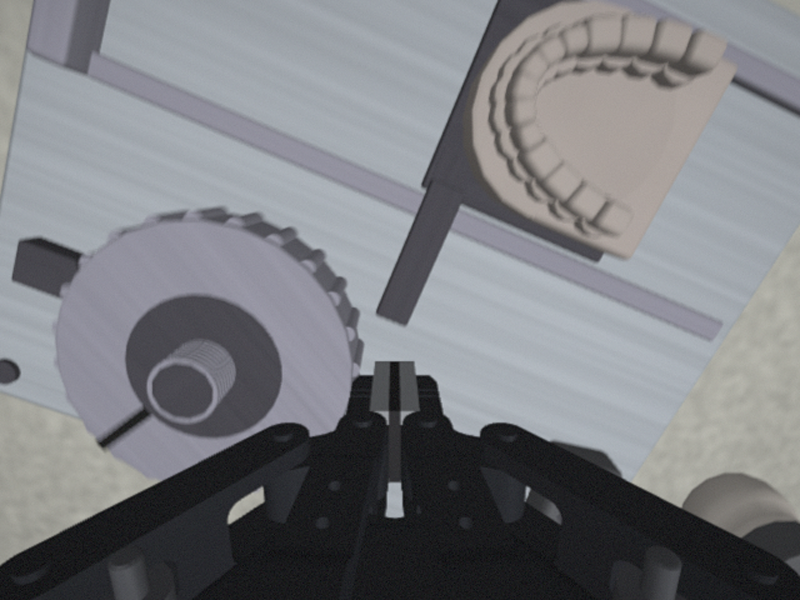

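The mark's outer end is now at (100,443), the post at (183,390), and the finger is seated on the rim near (372,390).

```bash
cat >> h.py <<'E'
def mark(f,u,v,ztop,sc=1.25,c=C):
    p=pt(f,u/sc,v/sc,ztop);d=p[:2]-c;print("mark",p.round(4),"deg",np.degrees(np.arctan2(d[1],d[0])).round(1),"r",np.linalg.norm(d).round(4))
E
python3 - <<'E'
from h import *
mark("w1",348,190,.0445);mark("w2",100,443,.046);print("post",pt("w2",183/1.25,390/1.25,.062),"ptr")
d=np.load("pics/w2.npz");v,u=np.mgrid[0:480,0:640];z=d["z"];K=d["K"];T=d["T"]
W=np.stack([(u-K[0,2])/K[0,0]*z,-(v-K[1,2])/K[1,1]*z,-z],-1)@T[:3,:3].T+T[:3,3]
r=np.linalg.norm(W[...,:2]-C,axis=-1);m=(z>0)&(r<.046)&(r>.03)&(W[...,2]<.052)&(W[...,2]>.04);print(np.median(W[m][:,2]))
plan(range(280,433,8),.0045,.032)
E
```

```text
mark [0.5714 0.0564 0.0445] deg 25.1 r 0.0468
mark [0.4922 0.0638 0.046 ] deg 143.4 r 0.0458
post [0.53013788 0.03664286 0.062     ] ptr
0.04679676109066161
[[0.0006,-0.0018,-0.0006,0,0,0],[0.0087,-0.0018,-0.0006,0,0,0],[0.0167,-0.0017,-0.0005,0,0,0],[0.0247,-0.0029,-0.0005,0,0,0],[0.0325,-0.0055,-0.0005,0,0,0],[0.0396,-0.0094,-0.0004,0,0,0],[0.0459,-0.0144,-0.0004,0,0,0],[0.0512,-0.0204,-0.0004,0,0,0],[0.0559,-0.0267,-0.0004,0,0,0],[0.0599,-0.0335,-0.0004,0,0,0],[0.0627,-0.0409,-0.0004,0,0,0],[0.0642,-0.0486,-0.0004,0,0,0],[0.0643,-0.0563,-0.0004,0,0,0],[0.0644,-0.0640,-0.0005,0,0,0],[0.0639,-0.0717,-0.0005,0,0,0],[0.0620,-0.0794,-0.0005,0,0,0],[0.0589,-0.0866,-0.0005,0,0,0],[0.0546,-0.0932,-0.0006,0,0,0],[0.0498,-0.0995,-0.0006,0,0,0],[0.0442,-0.1053,-0.0007,0,0,0]]
```

```bash
python3 -m crank '[[0.0006,-0.0018,0,0,0,0],[0.0087,-0.0018,0,0,0,0],[0.0167,-0.0017,0,0,0,0],[0.0247,-0.0029,0,0,0,0],[0.0325,-0.0055,0,0,0,0],[0.0396,-0.0094,0,0,0,0],[0.0459,-0.0144,0,0,0,0],[0.0512,-0.0204,0,0,0,0],[0.0559,-0.0267,0,0,0,0],[0.0599,-0.0335,0,0,0,0],[0.0627,-0.0409,0,0,0,0],[0.0642,-0.0486,0,0,0,0],[0.0643,-0.0563,0,0,0,0],[0.0644,-0.064,0,0,0,0],[0.0639,-0.0717,0,0,0,0],[0.062,-0.0794,0,0,0,0],[0.0589,-0.0866,0,0,0,0],[0.0546,-0.0932,0,0,0,0],[0.0498,-0.0995,0,0,0,0],[0.0442,-0.1053,0,0,0,0]]'
python3 - <<'E'
from h import *
plan([72],0,.033)
plan(range(72,225,8),.0045,.033)
E
```

```text
clock: 8.0
position: [0.5489, 0.0943, 0.0323]
ee_rot: [-0.001, 0.987, 0.163, 0.006]
contact_force: [4.1, 5.7, 3.0]
width: 0.0001
[[-0.0001,-0.0015,-0.0007,0,0,0]]
[[-0.0028,0.0021,-0.0007,0,0,0],[-0.0094,-0.0026,-0.0008,0,0,0],[-0.0168,-0.0061,-0.0009,0,0,0],[-0.0246,-0.0083,-0.0010,0,0,0],[-0.0326,-0.0091,-0.0010,0,0,0],[-0.0407,-0.0091,-0.0011,0,0,0],[-0.0487,-0.0086,-0.0012,0,0,0],[-0.0566,-0.0067,-0.0013,0,0,0],[-0.0640,-0.0034,-0.0014,0,0,0],[-0.0708,0.0011,-0.0015,0,0,0],[-0.0766,0.0066,-0.0016,0,0,0],[-0.0814,0.0130,-0.0016,0,0,0],[-0.0860,0.0194,-0.0017,0,0,0],[-0.0894,0.0265,-0.0017,0,0,0],[-0.0915,0.0341,-0.0017,0,0,0],[-0.0923,0.0418,-0.0017,0,0,0],[-0.0920,0.0495,-0.0017,0,0,0],[-0.0922,0.0572,-0.0017,0,0,0],[-0.0910,0.0650,-0.0017,0,0,0],[-0.0885,0.0724,-0.0017,0,0,0]]
```

```bash
python3 -m crank '[[-0.0028,0.0021,0,0,0,0],[-0.0094,-0.0026,-0.0008,0,0,0],[-0.0168,-0.0061,-0.0009,0,0,0],[-0.0246,-0.0083,-0.001,0,0,0],[-0.0326,-0.0091,-0.001,0,0,0],[-0.0407,-0.0091,-0.0011,0,0,0],[-0.0487,-0.0086,-0.0012,0,0,0],[-0.0566,-0.0067,-0.0013,0,0,0],[-0.064,-0.0034,-0.0014,0,0,0],[-0.0708,0.0011,-0.0015,0,0,0],[-0.0766,0.0066,-0.0016,0,0,0],[-0.0814,0.013,-0.0016,0,0,0],[-0.086,0.0194,-0.0017,0,0,0],[-0.0894,0.0265,-0.0017,0,0,0],[-0.0915,0.0341,-0.0017,0,0,0],[-0.0923,0.0418,-0.0017,0,0,0],[-0.092,0.0495,-0.0017,0,0,0],[-0.0922,0.0572,-0.0017,0,0,0],[-0.091,0.065,-0.0017,0,0,0],[-0.0885,0.0724,-0.0017,0,0,0]]'
python3 - <<'E'
from h import *
d=snap("wrist","w3")
cv2.imwrite("pics/w3b.png",cv2.resize(d["frame"],(800,600),interpolation=cv2.INTER_CUBIC))
W=None
z=d["range_z"];v,u=np.mgrid[0:480,0:640];K=d["intrinsics"];T=d["T"]
W=np.stack([(u-K[0,2])/K[0,0]*z,-(v-K[1,2])/K[1,1]*z,-z],-1)@T[:3,:3].T+T[:3,3]
r=np.linalg.norm(W[...,:2]-C,axis=-1);m=(z>0)&(r<.046)&(r>.03)&(W[...,2]<.057)&(W[...,2]>.04);print(np.median(W[m][:,2]))
plan([224],0,.034)
plan(range(224,377,8),.0045,.034)
E
```

```text
clock: 10.5
position: [0.4884, -0.0045, 0.0332]
ee_rot: [0.0, 0.987, 0.163, 0.006]
contact_force: [-3.9, -1.3, 0.9]
width: -0.0
0.0510869164878931
[[-0.0041,-0.0008,-0.0008,0,0,0]]
[[-0.0000,-0.0027,-0.0008,0,0,0],[0.0037,0.0042,-0.0007,0,0,0],[0.0084,0.0106,-0.0007,0,0,0],[0.0135,0.0168,-0.0006,0,0,0],[0.0196,0.0220,-0.0005,0,0,0],[0.0266,0.0261,-0.0004,0,0,0],[0.0342,0.0290,-0.0003,0,0,0],[0.0422,0.0305,-0.0002,0,0,0],[0.0502,0.0305,-0.0001,0,0,0],[0.0583,0.0306,-0.0000,0,0,0],[0.0663,0.0294,0.0001,0,0,0],[0.0740,0.0268,0.0002,0,0,0],[0.0811,0.0229,0.0002,0,0,0],[0.0874,0.0179,0.0003,0,0,0],[0.0927,0.0119,0.0003,0,0,0],[0.0974,0.0055,0.0003,0,0,0],[0.1014,-0.0013,0.0004,0,0,0],[0.1042,-0.0086,0.0004,0,0,0],[0.1057,-0.0163,0.0004,0,0,0],[0.1058,-0.0240,0.0003,0,0,0]]
```

View pics/w3b.png

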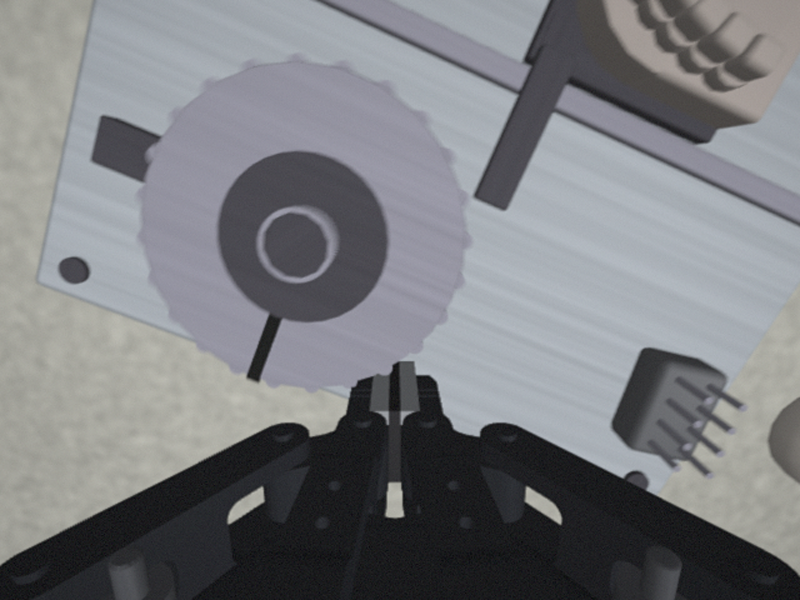

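```bash
python3 -m crank '[[0,-0.0027,-0.0008,0,0,0],[0.0037,0.0042,-0.0007,0,0,0],[0.0084,0.0106,-0.0007,0,0,0],[0.0135,0.0168,-0.0006,0,0,0],[0.0196,0.022,-0.0005,0,0,0],[0.0266,0.0261,-0.0004,0,0,0],[0.0342,0.029,-0.0003,0,0,0],[0.0422,0.0305,-0.0002,0,0,0],[0.0502,0.0305,0,0,0,0],[0.0583,0.0306,0,0,0,0],[0.0663,0.0294,0,0,0,0],[0.074,0.0268,0,0,0,0],[0.0811,0.0229,0,0,0,0],[0.0874,0.0179,0,0,0,0],[0.0927,0.0119,0,0,0,0],[0.0974,0.0055,0,0,0,0],[0.1014,-0.0013,0,0,0,0],[0.1042,-0.0086,0,0,0,0],[0.1057,-0.0163,0,0,0,0],[0.1058,-0.024,0,0,0,0]]'
python3 - <<'E'
from h import *
mark("w3",253,380,.0508,c=np.array([.5298,.0365]))
print(pt("w3",298/1.25,244/1.25,.062),"ptrblock tip-side corners",pt("w3",160/1.25,135/1.25,.022),pt("w3",145/1.25,180/1.25,.022))
d=snap("side","s4");cv2.imwrite("pics/s4b.png",cv2.resize(d["frame"][180:330,270:470],(800,600),interpolation=cv2.INTER_CUBIC))
plan([16],0,.035)
plan(range(16,73,8),.0045,.035)
E
```

```text
clock: 13.05
position: [0.5863, 0.0529, 0.0355]
ee_rot: [0.001, 0.987, 0.163, 0.011]
contact_force: [8.5, -0.2, -0.6]
width: -0.0003
mark [0.483  0.0394 0.0508] deg 176.5 r 0.0468
[0.5300465  0.03571942 0.062     ] ptrblock tip-side corners [0.54206775 0.09423253 0.022     ] [0.52643925 0.09628133 0.022     ]
[[-0.0004,0.0011,0.0006,0,0,0]]
[[-0.0049,0.0009,0.0005,0,0,0],[-0.0048,-0.0068,0.0005,0,0,0],[-0.0053,-0.0145,0.0004,0,0,0],[-0.0072,-0.0221,0.0003,0,0,0],[-0.0103,-0.0293,0.0002,0,0,0],[-0.0146,-0.0359,0.0001,0,0,0],[-0.0194,-0.0423,-0.0000,0,0,0],[-0.0250,-0.0480,-0.0002,0,0,0]]
```

View pics/s4b.png

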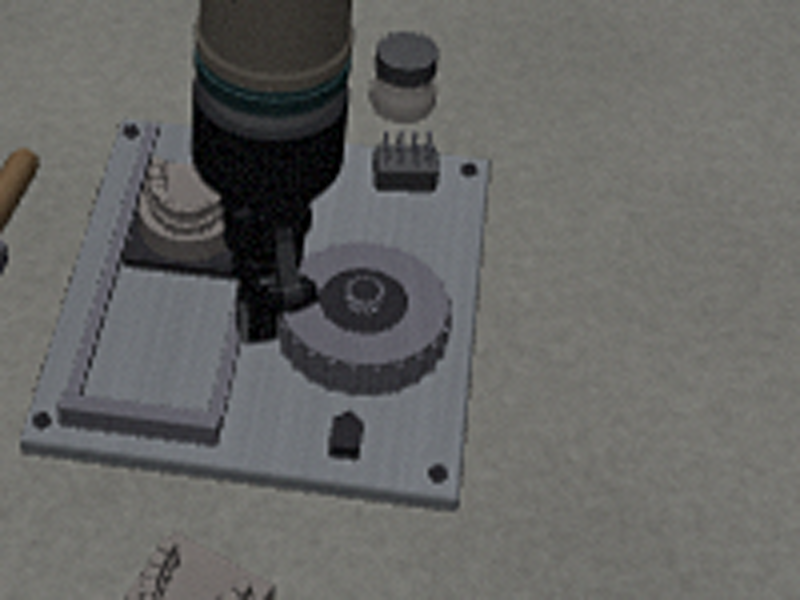

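The mark is hidden under the gripper, as expected at about 11°. The bur block and jar have not moved. I'll go on 56° of orbit, then back off and look.

```bash
python3 -m crank '[[-0.0049,0.0009,0.0005,0,0,0],[-0.0048,-0.0068,0.0005,0,0,0],[-0.0053,-0.0145,0.0004,0,0,0],[-0.0072,-0.0221,0.0003,0,0,0],[-0.0103,-0.0293,0.0002,0,0,0],[-0.0146,-0.0359,0.0001,0,0,0],[-0.0194,-0.0423,0,0,0,0],[-0.025,-0.048,0,0,0,0],[-0.025,-0.048,0,0,0,0]]'
python3 - <<'E'
from h import *
plan([72],-.015,.035);plan([72],-.015,.1);
s=manip.get_state();print(rel(s,[.47,.0,.13]),rel(s,[.43,.036,.13]))
E
```

```text
clock: 14.22
position: [0.5478, 0.095, 0.0359]
ee_rot: [-0.002, 0.987, 0.162, 0.013]
contact_force: [2.5, 7.1, 5.1]
width: 0.0002
[[0.0096,-0.0126,0.0011,0,0,0]]
[[0.0113,-0.0125,-0.0638,0,0,0]]
[-0.1016633   0.06507832 -0.09676546] [-0.1280052   0.01815672 -0.09744929]
```

```bash
python3 -m crank '[[0.005,-0.007,0,0,0,0],[0.01,-0.013,0,0,0,0],[0.01,-0.013,-0.05,0,0,0],[0.01,-0.013,-0.1,0,0,0],[-0.04,0.0,-0.1,0,0,0],[-0.09,0.02,-0.1,0,0,0],[-0.125,0.02,-0.1,0,0,0],[-0.125,0.02,-0.1,0,0,0],[-0.125,0.02,-0.1,0,0,0]]'
python3 - <<'E'
from h import *
d=snap("wrist","w5")
cv2.imwrite("pics/w5b.png",cv2.resize(d["frame"],(800,600),interpolation=cv2.INTER_CUBIC))
s=manip.get_state();m=M(s);print(m.round(4))
# rotvec in tool frame to bring z exactly down
ax=np.cross(m.T@m[:,2],m.T@np.array([0,0,-1.]));print("fix deg",np.degrees(ax))
E
```

```text
clock: 15.35
position: [0.4343, 0.0355, 0.1328]
ee_rot: [-0.002, 0.987, 0.162, 0.013]
contact_force: [0.1, 0.8, 0.4]
width: 0.0001
[[ 9.468e-01  3.208e-01  2.570e-02]
 [ 3.207e-01 -9.471e-01  8.400e-03]
 [ 2.700e-02  3.000e-04 -9.996e-01]]
fix deg [ 0.01812443 -1.54769805  0.        ]
```

View pics/w5b.png

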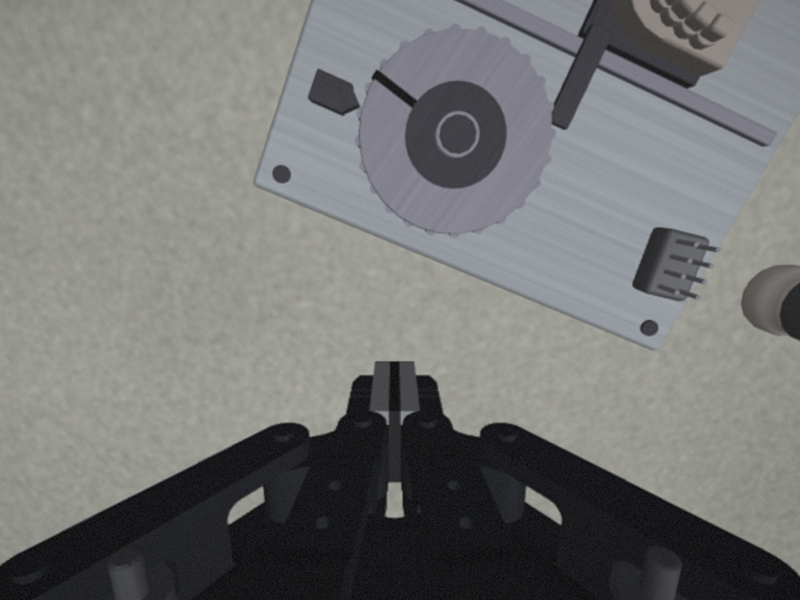

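The mark's end is at (376,74), the pointer tip at (357,105) and the post at (458,134), so the ring is still somewhat short.

Run:
```python
from h import *
f="w5"
p=pt(f,458/1.25,134/1.25,.062);print("post",p)
d=np.load("pics/w5.npz");z=d["z"];v,u=np.mgrid[0:480,0:640];K=d["K"];T=d["T"]
W=np.stack([(u-K[0,2])/K[0,0]*z,-(v-K[1,2])/K[1,1]*z,-z],-1)@T[:3,:3].T+T[:3,3]
r=np.linalg.norm(W[...,:2]-C,axis=-1);m=(z>0)&(r<.055)&(W[...,2]<.057)&(W[...,2]>.046);pp=W[m];print("top z",np.median(pp[:,2]))
(cx,cy),rad=cv2.minEnclosingCircle((pp[:,:2]*1000).astype(np.float32));print(cx,cy,rad)
c=np.array([cx,cy])/1e3
for cc in(c,p[:2]):
  mark(f,376,74,.0525,c=cc);mark(f,357,105,.022,c=cc)
  a=pt(f,376/1.25,74/1.25,.0525)-pt(f,413/1.25,104/1.25,.0525);print("line dir",np.degrees(np.arctan2(a[1],a[0])))
# pointer block pixels: enlarged crop
cv2.imwrite("pics/w5c.png",cv2.resize(d["f"][30:150,230:390],(800,600),interpolation=cv2.INTER_CUBIC))
```

```text
post [0.52908191 0.03664069 0.062     ]
top z 0.054055390207923076
529.0646362304688 36.655948638916016 48.00531768798828
mark [0.5427 0.0807 0.0525] deg 72.8 r 0.0461
mark [0.5315 0.089  0.022 ] deg 87.3 r 0.0524
line dir 72.03418033035192
mark [0.5427 0.0807 0.0525] deg 72.8 r 0.0462
mark [0.5315 0.089  0.022 ] deg 87.3 r 0.0524
line dir 72.03418033035192
```

View pics/w5c.png

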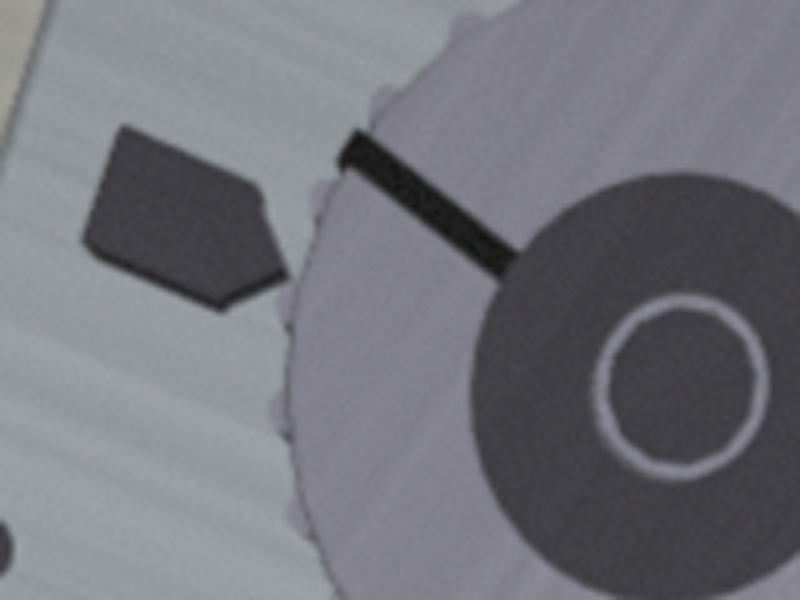

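```bash
sed -i 's/^C=.*/C=np.array([.5291,.0366])/' h.py
python3 - <<'E'
from h import *
plan([200],-.01,.09);plan([200],-.01,.038);plan([200],-.002,.038)
E
```

```text
[[0.0195,0.0308,0.0433,0,0,0]]
[[0.0181,0.0308,0.0953,0,0,0]]
[[0.0261,0.0306,0.0955,0,0,0]]
```

```bash
python3 -m crank '[[0.018,0.031,0.03,0,-1.5,0],[0.018,0.031,0.07,0,-1.5,0],[0.018,0.031,0.095,0,-1.5,0],[0.022,0.031,0.095,0,-1.5,0],[0.026,0.031,0.095,0,-1.5,0],[0.026,0.031,0.095,0,-1.5,0]]'
python3 - <<'E'
from h import *
print(M(manip.get_state())[:,2].round(4))
plan([200,200,202,204,206,208,210,210],.0045,.038)
E
```

```text
clock: 16.15
position: [0.4736, 0.0154, 0.0398]
ee_rot: [0.001, 0.987, 0.163, 0.002]
contact_force: [0.5, -0.7, 0.1]
width: 0.0
[ 4.2e-03 -4.0e-04 -1.0e+00]
[[0.0047,-0.0010,0.0018,0,0,0],[0.0047,-0.0010,0.0018,0,0,0],[0.0045,0.0009,0.0018,0,0,0],[0.0045,0.0028,0.0018,0,0,0],[0.0045,0.0048,0.0018,0,0,0],[0.0046,0.0067,0.0018,0,0,0],[0.0047,0.0086,0.0018,0,0,0],[0.0047,0.0086,0.0018,0,0,0]]
```

```bash
python3 -m crank '[[0.0047,-0.001,0.001,0,0,0],[0.0047,-0.001,0.001,0,0,0],[0.0045,0.0009,0.001,0,0,0],[0.0045,0.0028,0.001,0,0,0],[0.0045,0.0048,0.001,0,0,0],[0.0046,0.0067,0.001,0,0,0],[0.0047,0.0086,0.001,0,0,0],[0.0047,0.0086,0.001,0,0,0]]'
cat >> h.py <<'E'
def auto(f):
    # line angle: dark pixels on annulus r .026-.043 at ring-top plane
    d=np.load("pics/"+f+".npz");K=d["K"];T=d["T"];best=[]
    z=.0525;R_=np.linspace(.028,.042,15);g=cv2.cvtColor(d["f"],cv2.COLOR_BGR2GRAY).astype(np.float32)
    A=np.radians(np.arange(40,130,.25));Iv=[]
    for a in A:
        P=np.c_[C[0]+R_*np.cos(a),C[1]+R_*np.sin(a),0*R_+z];q=(P-T[:3,3])@T[:3,:3]
        u=K[0,2]+K[0,0]*q[:,0]/-q[:,2];v=K[1,2]-K[1,1]*q[:,1]/-q[:,2]
        Iv.append(cv2.remap(g,u.astype(np.float32)[None],v.astype(np.float32)[None],1).mean())
    Iv=np.array(Iv);w=np.clip(np.median(Iv)-15-Iv,0,None);w[abs(A-A[w.argmax()])>.12]=0
    print(f,"auto line deg",np.degrees((w*A).sum()/w.sum()).round(2),"dark",Iv.min().round(0),np.median(Iv).round(0))
E
python3 - <<'E'
from h import *
snap("wrist","w6");auto("w5");auto("w6")
plan([210],.0045,.038)
E
```

```text
clock: 17.15
position: [0.4787, 0.0086, 0.0393]
ee_rot: [0.001, 0.987, 0.163, 0.0]
contact_force: [-5.0, -2.2, 4.8]
width: -0.0003
w5 auto line deg 72.77 dark 28.0 130.0
w6 auto line deg 84.37 dark 33.0 146.0
[[0.0022,0.0005,0.0013,0,0,0]]
```

Run:
```python
from h import *
mark("w5",359.3,106.3,.022)
plan([211,212.4],.0045,.038)
```

```text
mark [0.5313 0.0876 0.022 ] deg 87.5 r 0.0511
[[0.0023,0.0015,0.0013,0,0,0],[0.0025,0.0028,0.0013,0,0,0]]
```

Now a nudge of about 3°, then back straight off and look from above.

```bash
python3 -m crank '[[0.0023,0.0015,0,0,0,0],[0.0026,0.003,0,0,0,0],[0.0026,0.003,0,0,0,0]]'
python3 - <<'E'
from h import *
snap("wrist","w7");auto("w7")
plan([212],-.012,.038)
s=manip.get_state();print(rel(s,[.44,.03,.135]))
E
```

```text
clock: 17.58
position: [0.4801, 0.0063, 0.0394]
ee_rot: [0.001, 0.987, 0.163, -0.002]
contact_force: [-5.5, -1.9, 2.1]
width: -0.0001
w7 auto line deg 87.61 dark 32.0 147.0
[[-0.0142,0.0036,0.0015,0,0,0]]
[-0.03063789 -0.03533433 -0.09547137]
```

```bash
python3 -m crank '[[-0.008,0.002,0,0,0,0],[-0.015,0.004,0,0,0,0],[-0.02,0.004,-0.05,0,0,0],[-0.01,-0.03,-0.1,0,0,0],[-0.002,-0.057,-0.1,0,0,0],[-0.002,-0.057,-0.1,0,0,0],[-0.002,-0.057,-0.1,0,0,0]]'
python3 - <<'E'
from h import *
d=snap("wrist","w8");auto("w8")
z=d["range_z"]
T=d["T"];K=d["intrinsics"]
q=(np.array([.531,.088,.03])-T[:3,3])@T[:3,:3];u=int(K[0,2]-K[0,0]*q[0]/q[2]);v=int(K[1,2]+K[1,1]*q[1]/q[2]);u0=max(u-70,0);v0=max(v-60,0);print(u0,v0)
cv2.imwrite("pics/w8c.png",cv2.resize(d["frame"][v0:v0+120,u0:u0+160],(800,600),interpolation=cv2.INTER_CUBIC))
E
```

```text
clock: 18.5
position: [0.4599, 0.0593, 0.1391]
ee_rot: [0.001, 0.987, 0.164, -0.002]
contact_force: [0.1, 0.4, 0.3]
width: 0.0003
w8 auto line deg 87.22 dark 29.0 134.0
238 69
```

View pics/w8c.png

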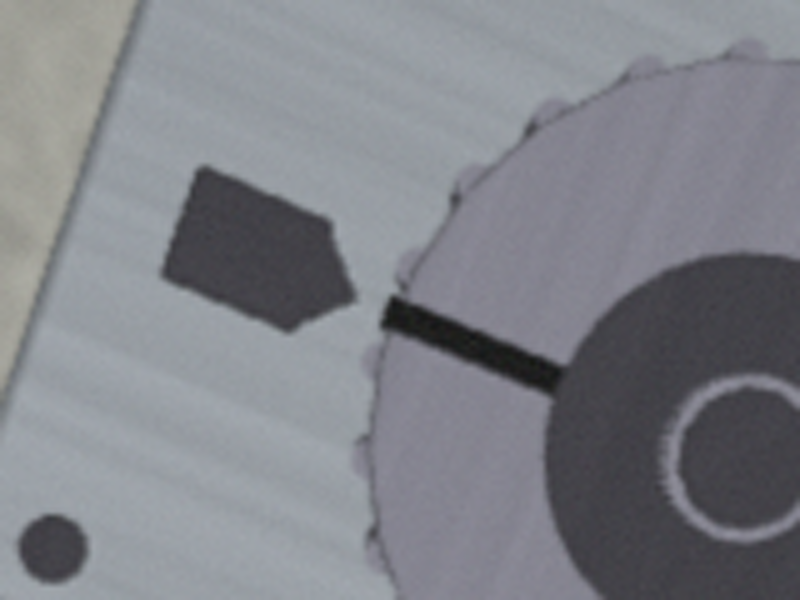

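The line's outer end (388,312) extended meets the pointer tip (355,299), so it is aligned. Next I work out the push start.

Run:
```python
from h import *
s=manip.get_state();t=np.array([.5916,.0021]);th=np.radians(-3.2);Rm=np.array([[np.cos(th),-np.sin(th)],[np.sin(th),np.cos(th)]])
for y,z in((-.110,.139),(-.110,.021)):
    p=Rm@[.045,y]+t;print(p,rel(s,[*p,z]).round(4))
m=M(s);print("yaw tool x",np.degrees(np.arctan2(m[1,0],m[0,0])))
```

```text
[ 0.63038947 -0.11024045] [ 0.1069  0.2152 -0.0003]
[ 0.63038947 -0.11024045] [0.1074 0.2151 0.1177]
yaw tool x 18.80492800121553
```

```bash
python3 -m crank '[[0.027,0.054,0,0,0,8],[0.054,0.108,0,0,0,16],[0.08,0.16,0,0,0,22],[0.107,0.215,0,0,0,22],[0.107,0.215,0,0,0,22],[0.107,0.215,0.05,0,0,22],[0.107,0.215,0.09,0,0,22],[0.107,0.215,0.118,0,0,22],[0.107,0.215,0.118,0,0,22],[0.107,0.215,0.118,0,0,22]]'
python3 - <<'E'
from h import *
d=snap("wrist","w9");cv2.imwrite("pics/w9b.png",d["frame"])
s=manip.get_state();m=M(s);print(m.round(3),rel(s,[.632,-.0764,.021]),rel(s,[*(np.array([.6304,-.1102])+.128*np.array([.056,.998])),.021]))
E
```

```text
clock: 19.8
position: [0.6303, -0.1105, 0.0215]
ee_rot: [0.001, 1.0, -0.028, -0.001]
contact_force: [1.0, 0.7, 0.4]
width: 0.0
[[ 0.998 -0.056 -0.002]
 [-0.056 -0.998 -0.003]
 [-0.001  0.003 -1.   ]] [-0.00073301 -0.03417946  0.00100889] [-0.00042688 -0.12828742  0.00073377]
```

View pics/w9b.png

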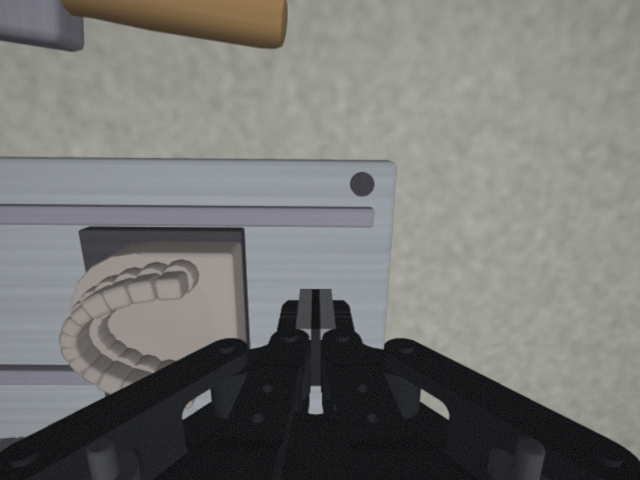

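The finger is behind the cast's rear face, square to it, with a gap of about 20 mm. Now the push.

```bash
python3 -m crank '[[0,-0.010,0,0,0,0],[0,-0.016,0,0,0,0],[0,-0.020,0,0,0,0],[0,-0.024,0,0,0,0],[0,-0.029,0,0,0,0],[0,-0.035,0,0,0,0],[0,-0.041,0,0,0,0],[0,-0.048,0,0,0,0]]'; python3 -m crank '[[0,-0.006,0,0,0,0],[0,-0.012,0,0,0,0],[0,-0.018,0,0,0,0],[0,-0.024,0,0,0,0],[0,-0.030,0,0,0,0],[0,-0.036,0,0,0,0],[0,-0.042,0,0,0,0]]'
python3 - <<'E'
from h import *
d=snap("side","s10");cv2.imwrite("pics/s10b.png",cv2.resize(d["frame"][180:330,270:470],(800,600),interpolation=cv2.INTER_CUBIC))
s=manip.get_state();print(M(s).round(3),s["position"])
E
```

```text
clock: 20.85
position: [0.6337, -0.0626, 0.0221]
ee_rot: [0.002, 1.0, -0.028, -0.001]
contact_force: [-0.3, -4.9, 4.8]
width: 0.0
clock: 21.72
position: [0.636, -0.0205, 0.0221]
ee_rot: [0.002, 1.0, -0.028, -0.001]
contact_force: [-0.4, -5.9, 5.1]
width: -0.0
[[ 0.998 -0.056 -0.001]
 [-0.056 -0.998 -0.003]
 [-0.001  0.003 -1.   ]] [ 0.63598143 -0.01942357  0.02201185]
```

```bash
python3 -m crank '[[0,-0.006,0,0,0,0],[0,-0.012,0,0,0,0],[0,-0.018,0,0,0,0],[0,-0.023,0,0,0,0],[0,-0.027,0,0,0,0],[0,-0.030,0,0,0,0],[0,-0.032,0,0,0,0]]'; python3 -m crank '[[0,-0.002,0,0,0,0],[0,-0.004,0,0,0,0],[0,-0.005,0,0,0,0],[0,-0.005,0,0,0,0]]'
```

```text
clock: 22.65
position: [0.6376, 0.0127, 0.0218]
ee_rot: [0.001, 1.0, -0.028, -0.001]
contact_force: [0.0, -5.3, 4.6]
width: -0.0
clock: 23.15
position: [0.6379, 0.0179, 0.0217]
ee_rot: [0.001, 1.0, -0.028, -0.001]
contact_force: [-0.4, -4.0, 3.2]
width: 0.0001
```

```bash
python3 -m crank '[[0,-0.002,0,0,0,0],[0,-0.003,0,0,0,0],[0,-0.003,0,0,0,0]]'; python3 -m crank '[[0,-0.002,0,0,0,0],[0,-0.003,0,0,0,0],[0,-0.003,0,0,0,0]]';  python3 -m crank '[[0,-0.002,0,0,0,0],[0,-0.003,0,0,0,0],[0,-0.003,0,0,0,0]]'
```

```text
clock: 23.52
position: [0.6379, 0.0189, 0.0217]
ee_rot: [0.003, 1.0, -0.027, -0.001]
contact_force: [-0.5, -9.5, 4.5]
width: 0.0003
clock: 23.9
position: [0.6379, 0.0189, 0.0218]
ee_rot: [0.005, 1.0, -0.027, -0.001]
contact_force: [-0.8, -12.9, 5.0]
width: -0.0003
clock: 24.28
position: [0.6379, 0.0188, 0.0219]
ee_rot: [0.008, 1.0, -0.026, -0.001]
contact_force: [-1.7, -12.7, 4.2]
width: 0.0001
```

The cast has stopped at y = 0.0189 (about 0.018 expected) with 13 N on the tool. Back off, rise and check.

```bash
python3 -m crank '[[0,0.004,0,0,0,0],[0,0.012,0,0,0,0],[0,0.022,0,0,0,0],[0,0.035,0,0,0,0],[0,0.035,-0.05,0,0,0],[0,0.035,-0.11,0,0,0],[-0.05,0.035,-0.17,0,0,0],[-0.1,0.01,-0.2,0,0,0],[-0.15,-0.01,-0.2,0,0,0],[-0.15,-0.01,-0.2,0,0,0],[-0.15,-0.01,-0.2,0,0,0],[-0.15,-0.01,-0.2,0,0,0]]'
python3 - <<'E'
from h import *
d=snap("wrist","w11");auto("w11");cv2.imwrite("pics/w11b.png",cv2.resize(d["frame"][:330],(800,412),interpolation=cv2.INTER_CUBIC))
print(manip.get_state()["contact_force"])
E
```

```text
clock: 25.78
position: [0.4905, 0.0391, 0.2217]
ee_rot: [0.008, 1.0, -0.026, -0.001]
contact_force: [0.8, -0.9, -0.3]
width: -0.0002
w11 auto line deg 87.63 dark 29.0 131.0
[-0.12181627  0.48549027  0.01976324]
```

View pics/w11b.png

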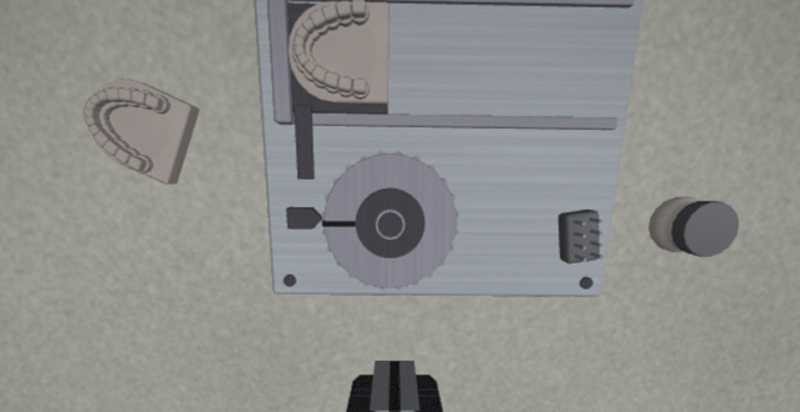

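The carrier plate's front edge is against the stop bar at (290,60), the line is at the pointer (322,220), and the bur block, jar and spare cast have not moved. Handing in.

```bash
python3 -c "
from rig import job;print(job.sign_off())"
```

```text
the job is handed in; nothing more can be done
None
```

The job is done and handed in at about 26 s on the robot's clock, well inside the 67 s limit; no verdict came back.

**Ring:** I rolled it anticlockwise with the closed fingertips running round the knurl, until the line reached the pointer and then two more full turns. In the last pictures the line lies at 87.2–87.6° and the pointer tip at about 87.3–87.5°. Those angles only show the line is at the pointer. For the number of turns I went by the line's positions along the way and the ring's rise of about 8.5 mm, which fits about two turns (roughly 2.1).

**Cast:** I pushed the rear face along the channel until it stopped at the end stop, with the force on the tool rising to about 13 N. It stopped at y = 18.9 mm, where I expected about 18 mm. The last view shows the plate against the stop bar, the tongue past the ring and the gripper clear of everything.

**Bystanders:** The bur block, jar and spare cast look unmoved by eye. I did not measure them, and I did not recheck the bowl, canister, brush, cup or drop bottle at the end; the arm worked only at the stage.

**Small disagreements:**
- In the last wide view the line sits a few pixels off the pointer tip. I put this down to the ring standing higher than the pointer.
- My picked plate corners came out up to 4 mm off the stated plate size.

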